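# Put the rubber stamps away in their rack

## Robot

A 6-joint arm with a two-finger parallel gripper is mounted at the origin on the work surface; the furniture and walls round the work are solid. World frame = base frame: x ahead of the robot, y to its left, z up, the work surface at z = 0. Lengths are in m, angles in rad, forces in N, time in s.
With the tool pointing down it reaches from about 0.275 to 0.75 m from the base axis. Payload 10.2 kg.
Tool frame: the origin (TCP) lies midway between the tips of the shut fingers; the grasp point (between the pads) lies 19 mm behind it; z points along the fingers, y is the line along which they close (so a half turn about z gives the same grasp; the last joint's range is limited). The gripper opens to 85 mm and grips with 20 to 120 N. Pads are 22 mm wide; open, the fingers measure 114 mm over their backs; the gripper's body (76 mm by 85 mm) begins 54 mm behind the grasp point. The pads swing forward as they close: fully open they stand 13 mm farther back than shut.
Start: joints at [0.981, 0.313, 1.498, -0, 1.331, -0.223], TCP at [0.188, 0.49, 0.231] pointing down, gripper open.
Joint ranges: [-2.94, 2.94], [-0.97, 2.17], [0.19, 2.56], [-1.23, 4.37], [0.02, 3.11], [-2.88, 2.88]. Speed limits (rad/s): [2.39, 2.39, 3.01, 3.14, 3.14, 3.14].

## Interface

Orientations are given as a unit quaternion [x, y, z, w].
In Python, from station import get_state, cams, close_job, finder gives the robot as it stands.
- The arm moves only by the shell command python3 -m inch 'ROWS' [OPENING] [FORCE]. ROWS is JSON, a list of rows, each a list of 4 numbers: the shift along the world's x, y, z in cm, then the turn about the world's z in degrees. In form: [[x, y, z, roll], ...]. A call has 1 to 5 rows; each row shifts and turns the commanded pose from where the row before left it; what a row does not reach is not made up. A row lasts 1/12 s, in which the tool goes at most 41.7 mm and 7.16 degrees, less where a joint would pass 70% of its speed; a pose out of reach is approached as far as the arm can. A call with a gripper value outside its range is refused whole. OPENING is the opening, from 0 (shut) to 1 (fully open), set as the call begins (- or left out, the last holds). The fingers move at their own pace and stop on an object; FORCE is the grip in N (left out, the last holds). Time passes only in rows, so rows that do not move let the fingers close. It gives the time, the measured TCP pose, the force, the opening and the grip force at its end, in the units of the state.
- get_state(): the state, without advancing time (a new reading comes with each control period).
- cams.get_image(name): name is "side" or "top" or "wrist"; returns the picture (420x560x3 uint8, red, green, blue); there is no depth.
- cams.camera_info(name): a dict with "mtx" (3x3 intrinsics, pixels), "R" (3x3) and "t" (3): a world point X has camera coordinates R X + t. Camera axes: x right, y down, z forward; pixel columns grow to the right and rows downward; lengths in m; the calibration is good to about 2 mm. A picture is of the moment at which its call begins: read the wrist's pose just before it. camera_info takes no time and is no camera call; for the wrist camera it gives the pose at the moment of the call.
- close_job(): hands the job in; it is judged then, once.
Trained networks look in the newest picture that a camera, given by its name, has taken for a name from the list of things; names that differ only in an ending like _2 or _b are one class to them, and where a whole thing is asked for, a point or a joint stands for the part that bears it (a point fixed in the world has none). Each returns a list of dicts, best first, with "p" (0 to 1); they miss things now and then, are a little off and sometimes report something else, mostly with a low value. They report only what shows in the picture. A call takes as long as a camera call. They do not tell look-alikes from the thing itself.
- finder.cut_out(thing, camera): "mask" (420x560 bool, what is visible of it).
- finder.tip_of(thing, camera): "point" ([x, y, z] in m, in world coordinates, good to about 4 mm: a listed point, or the origin of a listed thing).
The state is a dict: "t": time; "joints": joint angles; "joint_vel": joint speeds; "joint_torque": joint torques, N m; "tcp_pos": TCP position; "tool_rot": TCP orientation; "wrist_force": force on the tool from outside, world axes, zero at the start; "wrist_torque": the same for the moment, N m; "width": finger opening in m; "finger_force": force on a finger pad.
Only numpy, scipy, OpenCV 4.12 (cv2) and the standard library are available. Lean on these libraries where they do the work, as an engineer would, in place of code of your own. Each camera call takes 0.05 s, during which the arm holds its last target. There are 200 camera calls.

## Task

Put the three rubber stamps that stand about the desk (red, black and blue handles) back into the stamp rack, each upright in the empty bay of its own colour and standing flat on the bay's floor. Set them down rather than drop them, and leave the green and yellow stamps already in the rack, the glue stick and the correction roller as they are.

Things in the scene. Friction and masses are not known exactly. Their poses are not given: they have to be found in the camera images.
- stamp_red: rubber stamp, dark red handle, upright on the desk. Base 25 (x) by 46 (y) by 18 mm; round handle at its centre up to 70 mm height, 24 mm across its bulb (52 to 64 mm up), thinner below. 40 to 85 g. Origin: centre of the underside; y along the base's long side, z up. Grasp the handle from above, closing along y, pads about 50 mm above the origin.
- stamp_black: rubber stamp, black handle, upright on the desk. Base 25 (x) by 58 (y) by 18 mm; round handle at its centre up to 70 mm height, 24 mm across its bulb (52 to 64 mm up), thinner below. 40 to 85 g. Origin: centre of the underside; y along the base's long side, z up. Grasp the handle from above, closing along y, pads about 50 mm above the origin.
- stamp_blue: rubber stamp, blue handle, upright on the desk. Base 25 (x) by 50 (y) by 18 mm; round handle at its centre up to 70 mm height, 24 mm across its bulb (52 to 64 mm up), thinner below. 40 to 85 g. Origin: centre of the underside; y along the base's long side, z up. Grasp the handle from above, closing along y, pads about 50 mm above the origin.
- bay_red: empty bay of the stamp rack with red floor and red block on its near end; fixed wooden pocket, open at the top. Origin under the pocket's centre, z up, y the long way (block at -y), x along the row. Inside 36 (x) by 68 (y) mm; floor 4 mm above the origin, wall tops 18. Five bays side by side, 42 mm apart; the empty ones are the two ends and the middle.
- bay_black: empty bay of the stamp rack with black floor and black block on its near end; fixed wooden pocket, open at the top. Origin under the pocket's centre, z up, y the long way (block at -y), x along the row. Inside 36 (x) by 68 (y) mm; floor 4 mm above the origin, wall tops 18. Five bays side by side, 42 mm apart; the empty ones are the two ends and the middle.
- bay_blue: empty bay of the stamp rack with blue floor and blue block on its near end; fixed wooden pocket, open at the top. Origin under the pocket's centre, z up, y the long way (block at -y), x along the row. Inside 36 (x) by 68 (y) mm; floor 4 mm above the origin, wall tops 18. Five bays side by side, 42 mm apart; the empty ones are the two ends and the middle.
- stamp_green: rubber stamp, green handle, upright in its own bay of the rack, where it stays. Base 25 (x) by 50 (y) by 18 mm; round handle at its centre up to 70 mm height, 24 mm across its bulb (52 to 64 mm up), thinner below. 40 to 85 g. Origin: centre of the underside; y along the base's long side, z up.
- stamp_yellow: rubber stamp, yellow handle, upright in its own bay of the rack, where it stays. Base 25 (x) by 50 (y) by 18 mm; round handle at its centre up to 70 mm height, 24 mm across its bulb (52 to 64 mm up), thinner below. 40 to 85 g. Origin: centre of the underside; y along the base's long side, z up.
- glue_stick: glue stick with blue cap standing on the desk, 26 mm diameter, 86 mm high; origin at the centre of its foot. Not to be moved
- correction_roller: blue correction-tape roller lying on the desk, 39 x 98 x 16 mm; origin at the centre of its underside, y along its length. Not to be moved
There are look-alikes about, which are no part of the job. What is shaped like the stamp_black but turquoise is not meant.

How it is judged:
At the end, for the whole second after the job is handed in: The red, black and blue stamps each stand in the bay of their own colour: origin within 14 mm of the bay's origin in plan and 0 to 9 mm above it, tilted less than 0.12 rad; the green and yellow stamps have moved less than 8 mm and are upright within 0.12 rad; all five are at rest (horizontal distance between stamp_red and bay_red below 0.014 m and z of stamp_red in the frame of bay_red between 0 and 0.009 m and angle between each of stamp_red, stamp_black, stamp_blue, stamp_green, stamp_yellow's own z axis and vertical below 0.12 rad and linear speed of each of stamp_red, stamp_black, stamp_blue, stamp_green, stamp_yellow below 0.02 m/s and horizontal distance between stamp_black and bay_black below 0.014 m and z of stamp_black in the frame of bay_black between 0 and 0.009 m and horizontal distance between stamp_blue and bay_blue below 0.014 m and z of stamp_blue in the frame of bay_blue between 0 and 0.009 m and distance of each of stamp_green, stamp_yellow from where it was at the start of the episode below 0.008 m); the robot touches nothing.
It fails at once if the green stamp that already stands in the rack is shoved (8 mm) or tipped (0.3 rad) (distance of stamp_green from where it was at the start of the episode above 0.008 m or angle between stamp_green's own z axis and vertical above 0.3 rad).
It fails at once if the yellow stamp that already stands in the rack is shoved (8 mm) or tipped (0.3 rad) (distance of stamp_yellow from where it was at the start of the episode above 0.008 m or angle between stamp_yellow's own z axis and vertical above 0.3 rad).
It fails at once if the glue stick or the correction roller is shoved or knocked over (moved 20 mm) (distance of any of glue_stick, correction_roller from where it was at the start of the episode above 0.02 m).
It fails at once if a stamp is dropped (free of the fingers, near the desk, faster than 0.7 m/s: a fall of about 25 mm) ((linear speed of stamp_red above 0.7 m/s and height (world z) of stamp_red below 0.1 m and contact force between the fingers and stamp_red below 0.02 N) or (linear speed of stamp_black above 0.7 m/s and height (world z) of stamp_black below 0.1 m and contact force between the fingers and stamp_black below 0.02 N) or (linear speed of stamp_blue above 0.7 m/s and height (world z) of stamp_blue below 0.1 m and contact force between the fingers and stamp_blue below 0.02 N)).
It also fails if it takes over 75 s, if anything falls off the work surface, if the arm or the gripper's body presses on something with over 40 N, if the wrist force passes 120 N, or if a joint passes its speed limit or range.

## Working session

There is one attempt and no reset: what is moved stays moved. The work goes in short steps, Python scripts to look and compute and a shell command to move; the robot and the scene stay as the last step left them, time stands still between calls to the robot, and variables do not carry over. Pictures are saved under pics/ and viewed, at most 14 in all, crops included, and the job is handed in when it is done.

```bash
ls; mkdir -p pics; cat > h.py <<'E'
import numpy as np, cv2
from station import get_state, cams, close_job, finder
def snap(c,f):
    im=cams.get_image(c); cv2.imwrite(f'pics/{f}.png',im[:,:,::-1]); return im
def px(c,X):
    i=cams.camera_info(c); p=i['mtx']@(np.array(i['R'])@np.array(X)+i['t']); return p[:2]/p[2]
def back(c,uv,z):
    i=cams.camera_info(c); R=np.array(i['R']); d=R.T@np.linalg.solve(i['mtx'],[*uv,1]); o=-R.T@np.array(i['t'])
    return o+d*(z-o[2])/d[2]
E
python3 - <<'E'
from h import *
snap('top','top0'); 
for n in ['stamp_red','stamp_black','stamp_blue','bay_red','bay_black','bay_blue','stamp_green','stamp_yellow','glue_stick','correction_roller']:
    for r in finder.tip_of(n,'top')[:3]: print(n,round(r['p'],2),np.round(r['point'],3),px('top',r['point']).round())
snap('side','side0'); print(get_state())
E
```

```text
pics
stamp_red 0.65 [0.461 0.088 0.001] [238. 234.]
stamp_black 0.73 [ 0.576  0.035 -0.   ] [256. 196.]
stamp_black 0.52 [ 0.626  0.122 -0.002] [227. 181.]
stamp_blue 0.56 [ 0.509 -0.15   0.009] [318. 216.]
bay_red 0.67 [ 0.511 -0.151  0.007] [318. 215.]
bay_black 0.68 [ 0.498 -0.068  0.006] [290. 220.]
bay_black 0.33 [ 0.53  -0.231  0.005] [344. 209.]
bay_blue 0.88 [ 0.528 -0.232  0.006] [345. 209.]
bay_blue 0.52 [ 0.496 -0.066  0.004] [290. 221.]
bay_blue 0.33 [ 0.511 -0.15   0.006] [317. 216.]
stamp_green 0.66 [ 0.505 -0.111  0.008] [305. 218.]
stamp_yellow 0.71 [ 0.523 -0.192  0.01 ] [331. 211.]
stamp_yellow 0.46 [ 0.514 -0.152  0.006] [318. 214.]
glue_stick 0.53 [0.402 0.262 0.001] [179. 255.]
correction_roller 0.54 [ 0.698  0.23  -0.001] [192. 159.]
correction_roller 0.26 [ 0.512 -0.152  0.008] [318. 215.]
{'t': 0.6, 'joints': array([ 9.80613096e-01,  3.12905324e-01,  1.49772878e+00, -2.59792877e-05,
        1.33098283e+00, -2.23414958e-01]), 'joint_vel': array([ 0.00028934,  0.00047348, -0.00055263,  0.00014365, -0.00100529,
       -0.00114457]), 'joint_torque': array([-3.11752010e-04, -4.12031150e+01, -2.59835279e+01, -1.60521236e-04,
        6.81550991e-04,  1.81380960e-05]), 'tcp_pos': array([0.18828897, 0.49007157, 0.23128061]), 'tool_rot': array([ 1.82354969e-01,  9.83232762e-01, -1.61415335e-05,  6.78482034e-06]), 'wrist_force': array([-0.49067352, -0.25304974,  0.29181703]), 'wrist_torque': array([-0.00761553, -0.04611043,  0.01326772]), 'finger_force': 0.0, 'width': 0.08534231230537122}
```

```bash
python3 - <<'E'
import cv2
t=cv2.imread('pics/top0.png')[130:290,150:370]; cv2.imwrite('pics/t0c.png',cv2.resize(t,(792,576),interpolation=cv2.INTER_CUBIC))
E
```

```text
(no output)
```

View pics/t0c.png

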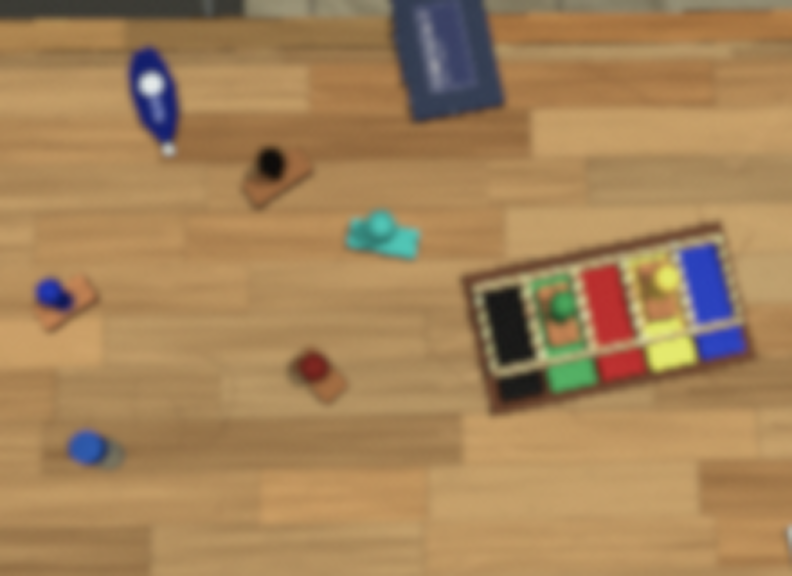

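View pics/side0.png

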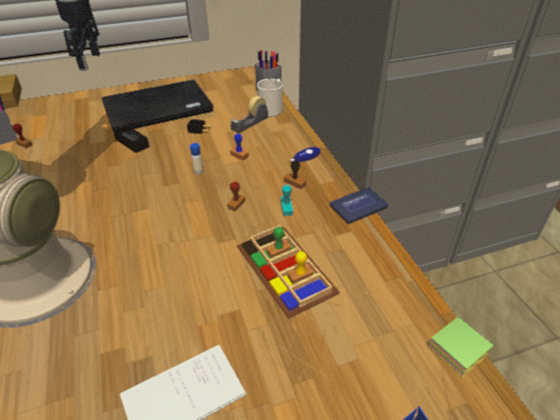

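Top crop (÷3.6 + (150,130)): red stamp at px (239,234), black at (226,180), turquoise look-alike at (256,196), blue at (168,213), glue stick at (177,256). In the rack the bays run black, green, red, yellow, blue, at about (290,220) to (345,209). The side view shows another dark red stamp at (20,137).

```bash
python3 - <<'E'
from h import *
for n,uv in dict(red2=(22,143),red=(236,204),blue=(240,155),black=(296,181)).items():
    p=back('side',uv,0.01); print(n,p.round(3),px('top',p).round())
print('top blue',back('top',(150+70/3.6,130+305/3.6),0.018))
im=cv2.imread('pics/top0.png'); s=cv2.imread('pics/side0.png')
u,v=px('top',back('side',(22,143),0.01)).round().astype(int); print(u,v)
a=[cv2.resize(s[100:170,0:80],(400,350)),]
u=max(u,30);v=min(max(v,35),385); a.append(cv2.resize(im[v-35:v+35,max(u-40,0):max(u-40,0)+80],(400,350)))
b=[cv2.resize(s[170:222,205:265],(400,250)),cv2.resize(s[125:195,220:320],(400,250))]
cv2.imwrite('pics/red2.png',np.vstack([np.hstack(a),np.hstack(b)]))
E
```

```text
red2 [-0.064  0.562  0.01 ] [ 61. 432.]
red [0.456 0.08  0.01 ] [241. 235.]
blue [0.521 0.285 0.01 ] [172. 215.]
black [0.628 0.118 0.01 ] [228. 179.]
top blue [0.51979748 0.28983084 0.018     ]
61 432
```

View pics/red2.png

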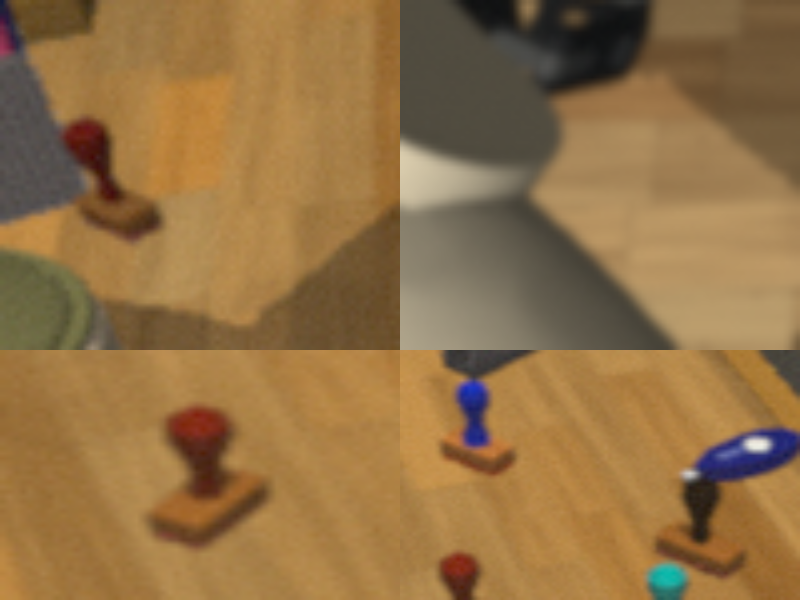

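There are two dark-red stamps: one at (0.456, 0.08) and one at (-0.064, 0.562), behind the arm. I'll check the size of both against the description.

```bash
python3 - <<'E'
from h import *
cams.get_image('side')
from itertools import product
from scipy.optimize import minimize
for r in finder.cut_out('stamp_red','side'):
    m=r['mask']; ys,xs=np.nonzero(m); print(round(r['p'],2),m.sum(),xs.min(),xs.max(),ys.min(),ys.max())
for b in [(-0.064,.562),(0.456,.08)]:
    print('model base/top px', px('side',[*b,0]).round(1), px('side',[*b,.07]).round(1), 'px per 46mm', [np.linalg.norm(px('side',[b[0]+.023*c,b[1]+.023*s,0.01])-px('side',[b[0]-.023*c,b[1]-.023*s,.01])).round(1) for c,s in [(1,0),(.7,.7),(0,1),(.7,-.7)]])
print(px('wrist',[-.064,.562,0]))
snap('wrist','w0')
E
python3 - <<'E'
import cv2,numpy as np
E
```

```text
0.66 360 227 246 181 211
model base/top px [ 23.4 145.8] [ 14.  124.9] px per 46mm [np.float64(17.3), np.float64(14.9), np.float64(8.1), np.float64(11.6)]
model base/top px [236.4 207.2] [234.2 184.7] px per 46mm [np.float64(18.6), np.float64(14.3), np.float64(12.3), np.float64(16.9)]
[ 254.25505324 -108.85027446]
```

View pics/w0.png

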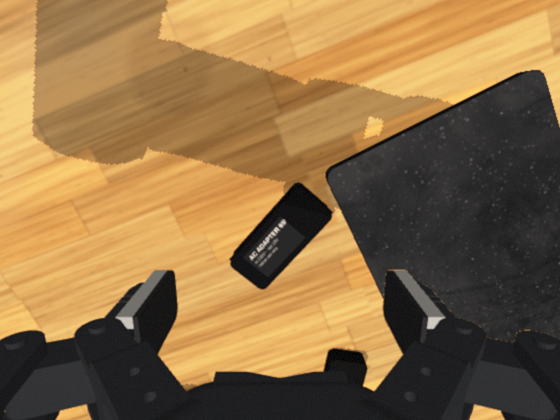

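The wrist view shows the AC adapter at (280,235) and the laptop. The second red stamp lies just past the top edge, so a short shift along -x will bring it into view.

```bash
python3 -m inch '[[-4,0,0,0],[-4,0,0,0],[-4,0,0,0],[0,0,0,0]]'; python3 - <<'E'
from h import *
snap('wrist','w1'); print(px('wrist',[-.064,.562,0]))
for r in finder.tip_of('stamp_red','wrist'): print(r)
E
```

```text
t: 1.08
tcp_pos: [0.0629, 0.4897, 0.2316]
tool_rot: [0.18, 0.984, -0.0, -0.001]
wrist_force: [0.3, -0.1, -0.4]
width: 0.0854
finger_force: 0.0
[302.32059292  33.95742919]
```

View pics/w1.png

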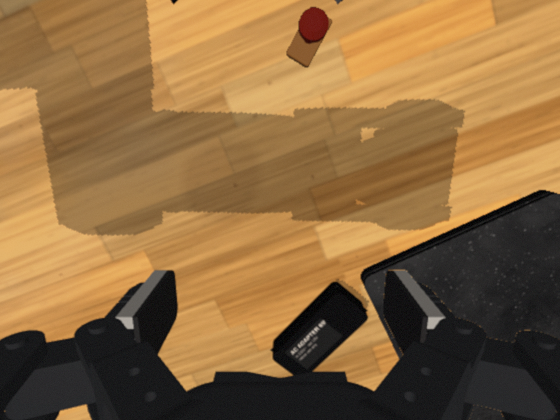

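It really is a same-looking red stamp, at about (313,25). I'll compare base lengths once I have the same kind of view of the near one.

```bash
python3 -m inch '[[2.9,-2.7,0,0],[2.9,-2.7,0,0],[2.9,-2.7,0,0],[2.9,-2.7,0,0],[2.9,-2.7,0,0]]'|tail -0; python3 -m inch '[[2.9,-2.7,0,0],[2.9,-2.7,0,0],[2.9,-2.7,0,0],[2.9,-2.7,0,0],[2.9,-2.7,0,0]]'|tail -0;python3 -m inch '[[2.9,-2.7,0,0],[2.9,-2.7,0,0],[2.9,-2.7,0,0],[2.9,-2.7,0,0],[2.9,-2.7,0,0]]'|head -2; python3 -m inch '[[0,0,0,0],[0,0,0,0]]' | head -3; python3 - <<'E'
from h import *
# red2 geometry from w1 using pose then is gone; use local scale
snap('wrist','w2'); 
for n in ['stamp_red','stamp_black']:
  for r in finder.tip_of(n,'wrist'): print(n,r['p'],np.round(r['point'],3),px('wrist',r['point']).round())
for o in [(.456,.08),(.626,.12),(.52,.288),(.576,.035)]: print(px('wrist',[*o,0]).round())
E
```

```text
t: 2.43
tcp_pos: [0.505, 0.0819, 0.2312]
t: 2.6
tcp_pos: [0.5044, 0.0827, 0.2306]
tool_rot: [0.184, 0.983, -0.0, -0.001]
stamp_red 0.6 [ 0.459  0.089 -0.001] [269. 142.]
stamp_black 0.71 [0.628 0.121 0.006] [348. 272.]
[260. 143.]
[346. 269.]
[467. 129.]
[263. 256.]Exception ignored on flushing sys.stdout:
BrokenPipeError: [Errno 32] Broken pipe
Exception ignored on flushing sys.stdout:
BrokenPipeError: [Errno 32] Broken pipe
```

View pics/w2.png

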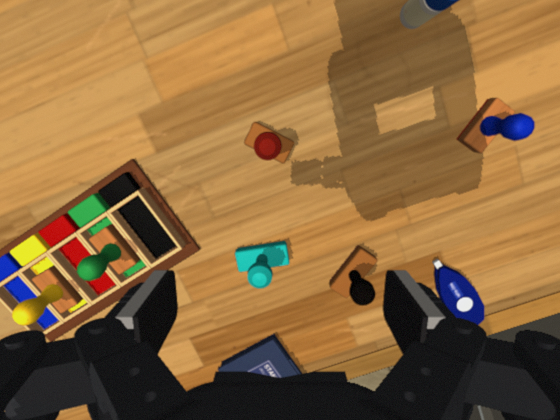

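The wrist view shows red (267,145), turquoise (262,262), black (360,285), blue (505,125), glue stick (425,8), roller (460,292), and the rack with its black bay at (147,222), red at (85,260) and blue at (25,300). I'll fit silhouettes to get poses and base lengths.

```bash
cat >> h.py <<'E'
from scipy.optimize import minimize
L=dict(stamp_red=.046,stamp_black=.058,stamp_blue=.050,stamp_green=.05,stamp_yellow=.05)
def cam(c): i=cams.camera_info(c); return np.array(i['mtx']),np.array(i['R']),np.array(i['t'])
def sil(P,cm,l,S=4):
    K,R,t=cm; x,y,a=P[:3]; c,s=np.cos(a),np.sin(a); m=np.zeros((420*S,560*S),np.uint8)
    def hull(Q):
        Q=np.array(Q); W=np.c_[x+c*Q[:,0]-s*Q[:,1],y+s*Q[:,0]+c*Q[:,1],Q[:,2]]
        p=(W@R.T+t)@K.T; p=p[:,:2]/p[:,2:]*S+(S-1)/2
        cv2.fillConvexPoly(m,cv2.convexHull(p.round().astype(np.int32)),1)
    hull([(i*.0125,j*l/2,z) for i in(-1,1) for j in(-1,1) for z in(0,.018)])
    th=np.linspace(0,6.28,24); ring=lambda r,z:[(r*np.cos(q),r*np.sin(q),z) for q in th]
    hull(ring(.008,.018)+ring(.008,.052)); hull(ring(.008,.045)+ring(.012,.052)+ring(.012,.064)+ring(.008,.07))
    return cv2.resize(m.astype(np.float32),(560,420),interpolation=cv2.INTER_AREA)
def fit(mask,cm,l,x0,y0,freeL=False):
    f=lambda P:-(np.minimum(sil(P,cm,P[3] if freeL else l),mask).sum()/np.maximum(sil(P,cm,P[3] if freeL else l),mask).sum())
    best=None
    for a in np.radians(range(0,180,20)):
        p=np.array([x0,y0,a]+([l] if freeL else [])); n=len(p)
        S0=np.vstack([p]+[p+np.eye(n)[i]*d for i,d in enumerate([.01,.01,.25,.01][:n])])
        r=minimize(f,p,method='Nelder-Mead',options=dict(initial_simplex=S0,xatol=1e-4,fatol=1e-4,maxiter=150))
        if best is None or r.fun<best.fun: best=r
    return best.x,-best.fun
E
python3 - <<'E'
from h import *
cm=cam('wrist')
for n in ['stamp_red','stamp_black','stamp_blue']:
    for r in finder.cut_out(n,'wrist'):
        m=r['mask'].astype(np.float32); ys,xs=np.nonzero(m); g=back('wrist',(xs.mean(),ys.mean()),.03)
        for fl in (0,1):
            p,q=fit(m,cm,L[n],g[0],g[1],fl); print(n,round(r['p'],2),int(m.sum()),xs.mean().round(),ys.mean().round(),p[:2].round(4),np.degrees(p[2]).round(1),p[3:],round(q,3))
for n in ['bay_red','bay_black','bay_blue','stamp_green','stamp_yellow']:
    for r in finder.tip_of(n,'wrist')[:2]: print(n,round(r['p'],2),np.round(r['point'],4),px('wrist',r['point']).round())
s=get_state(); print(s['tcp_pos'],s['tool_rot'])
# red2 in w1
from scipy.spatial.transform import Rotation as Ro
K,R,t=cm; dR=Ro.from_quat(s['tool_rot']).as_matrix()
off=-R.T@t-s['tcp_pos']
t1=-R@(off+np.array([.0629,.4897,.2316]))
im=cv2.imread('pics/w1.png').astype(int); b,g_,r_=im[:,:,0],im[:,:,1],im[:,:,2]
# marks: near base corners & far end
def bk(uv,z):
    d=R.T@np.linalg.solve(K,[*uv,1]); o=-R.T@t1; return o+d*(z-o[2])/d[2]
print('red2 near corners',bk((288,56),.018).round(4),bk((308,66),.018).round(4),'right far',bk((331,22),.018).round(4))
cv2.imwrite('pics/cmp.png',np.hstack([cv2.resize(cv2.imread('pics/w1.png')[0:80,270:350],(390,390),interpolation=2),cv2.resize(cv2.imread('pics/w2.png')[100:180,230:310],(390,390),interpolation=2)]))
E
```

```text
stamp_black 0.79 1770 355.0 277.0 [0.6272 0.1248] 217.1 [] 0.936
stamp_black 0.79 1770 355.0 277.0 [0.6273 0.125 ] 36.7 [0.05659532] 0.944
stamp_black 0.69 1631 261.0 262.0 [0.5727 0.0357] -7.7 [] 0.898
stamp_black 0.69 1631 261.0 262.0 [0.5727 0.0359] 172.7 [0.05617671] 0.909
stamp_blue 0.71 2423 494.0 126.0 [0.5212 0.3001] 33.6 [] 0.947
stamp_blue 0.71 2423 494.0 126.0 [0.5214 0.3001] 34.2 [0.04889625] 0.955
bay_red 0.65 [ 0.5101 -0.1475  0.0063] [ 92. 261.]
bay_black 0.75 [ 0.4973 -0.0671  0.0061] [150. 227.]
bay_blue 0.68 [ 0.5262 -0.2337  0.0064] [ 34. 297.]
[0.50315945 0.08534401 0.23140809] [1.82135258e-01 9.83273482e-01 9.03959375e-06 8.36278593e-05]
red2 near corners [-0.0506  0.5406  0.018 ] [-0.0356  0.5553  0.018 ] right far [-0.0634  0.5878  0.018 ]
```

View pics/cmp.png

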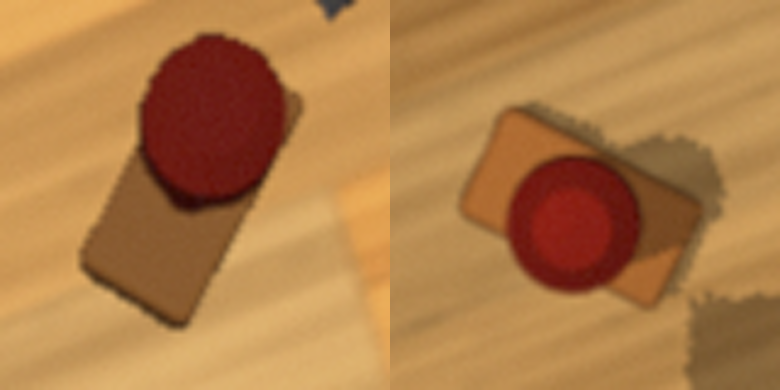

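Left is the far red stamp and right is the near one. The near one's base ratio is about 1.85, which is 46/25 as listed. The far one is about 2.05. I'll check both in metric units and fit the near red.

```bash
python3 - <<'E'
from h import *
c=lambda x,y,u,v: back('wrist',(u+x/4.875,v+y/4.875),.018)[:2]
A,B,C,D=[c(*p,230,100) for p in [(510,105),(460,210),(700,205),(655,310)]]
print('near w',np.linalg.norm(A-B),np.linalg.norm(C-D),'l',np.linalg.norm(A-C),'centre',(A+B+C+D)/4,'ang',np.degrees(np.arctan2(*(C-A)[::-1])))
cams.get_image('top')
for n in ['stamp_red','stamp_black','stamp_blue']:
    for r in finder.cut_out(n,'top')[:2]:
        m=r['mask'].astype(np.float32); ys,xs=np.nonzero(m); g=back('top',(xs.mean(),ys.mean()),.03)
        p,q=fit(m,cam('top'),L[n],g[0],g[1]); print(n,round(r['p'],2),xs.mean().round(),ys.mean().round(),p[:2].round(4),np.degrees(p[2]).round(1),round(q,3))
K,R,t=cam('wrist'); s=get_state(); off=-R.T@t-s['tcp_pos']; t1=-R@(off+np.array([.0629,.4897,.2316]))
def bk(x,y,z=.018):
    d=R.T@np.linalg.solve(K,[270+x/4.875,y/4.875,1]); o=-R.T@t1; return (o+d*(z-o[2])/d[2])[:2]
A,B,C=bk(80,260),bk(185,320),bk(302,95); print('far w',np.linalg.norm(A-B),'l',np.linalg.norm(B-C))
E
```

```text
near w 0.022953509529869666 0.022978413330840976 l 0.044708796894008765 centre [0.48727797 0.16563116] ang 42.56382298640185
stamp_blue 0.45 167.0 213.0 [0.5248 0.2974] 44.6 0.665
far w 0.023174139990031463 l 0.04471850908426748
```

```bash
cat > f.py <<'E'
from h import *
K,R,t=cam('wrist'); s=get_state(); off=-R.T@t-s['tcp_pos']; t1=-R@(off+np.array([.0629,.4897,.2316]))
def seg(f,poly):
    im=cv2.imread(f'pics/{f}.png'); m=np.zeros((420,560),np.uint8); cv2.fillConvexPoly(m,cv2.convexHull(np.int32(poly)),1)
    return m.astype(np.float32)
def P(o,v,pts): return [(o+x/4.875,v+y/4.875) for x,y in pts]
th=np.linspace(0,6.28,30)
far=P(270,0,[(80,260),(183,325),(302,95),(290,85)]+[(213+73*np.cos(a),117+83*np.sin(a)) for a in th])
near=P(230,100,[(120,105),(70,210),(310,205),(265,310)]+[(183+66*np.cos(a),225+69*np.sin(a)) for a in th])
import h
h0=h.sil
h.sil=lambda P,cm,l,S=4: (lambda m:(lambda z:(cv2.fillConvexPoly(z,cv2.convexHull(np.argwhere(m>.5)[:,::-1].astype(np.int32)),1),z)[1].astype(np.float32))(np.zeros((420,560),np.uint8)) if (m>.5).any() else m)(h0(P,cm,l,S))
for n,f,pl,cm,g in [('far','w1',far,(K,R,t1),(-.06,.565)),('near','w2',near,(K,R,t),(.456,.085))]:
    for fl in (0,1):
        p,q=h.fit(seg(f,pl),cm,.046,*g,fl); print(n,p[:2].round(4),np.degrees(p[2]).round(1),p[3:],round(q,3))
for f,(u,v) in dict(w1=(313,24),w2=(267,147)).items():
    im=cv2.imread(f'pics/{f}.png'); print(f,im[v-3:v+4,u-3:u+4].mean((0,1))[::-1].round(), im[v+8:v+11,u-2:u+3].mean((0,1))[::-1].round())
E
python3 f.py
```

```text
far [-0.0596  0.5648] 40.4 [] 0.927
far [-0.0596  0.5649] 40.0 [0.04132407] 0.976
near [0.4585 0.0895] 129.5 [] 0.932
near [0.4585 0.0896] 133.3 [0.04426533] 0.956
w1 [109.  28.  21.] [106.  24.  16.]
w2 [139.  31.  21.] [107.  24.  15.]
```

The far red stamp's base comes out about 42 mm by the same method, the near one 44 to 45 mm. The near one at (239,234) is also in the group on the desk, so that is the one I'll use. Its pose is (0.4585, 0.0895), long axis at about 43°; the tool's y is at 69°.

```bash
python3 -m inch '[[-1.1,0.1,0,-6.5],[-1.1,0.1,0,-6.5],[-1.1,0.1,0,-6.5],[-1.2,0.1,0,-6.5],[0,0,-4,0]]' 0.7 | tail -7; python3 -m inch '[[0,0,-4,0],[0,0,-4,0],[0,0,-3,0],[0,0,0,0]]'; python3 - <<'E'
from h import *
snap('wrist','w3'); print(px('wrist',[.4585,.0895,.06]),px('wrist',[.4585,.0895,0]),px('wrist',get_state()['tcp_pos']))
E
```

```text
t: 3.77
tcp_pos: [0.4603, 0.0892, 0.1966]
tool_rot: [0.401, 0.916, 0.002, 0.006]
wrist_force: [2.7, 0.4, 0.0]
width: 0.0602
finger_force: 0.0
t: 4.1
tcp_pos: [0.4552, 0.0891, 0.0767]
tool_rot: [0.399, 0.917, -0.002, -0.005]
wrist_force: [-0.8, -0.9, -0.1]
width: 0.0594
finger_force: 0.0
[283.29721668 258.65112622] [282.76898095 224.03866222] [280.56721222 274.21497269]
```

View pics/w3.png

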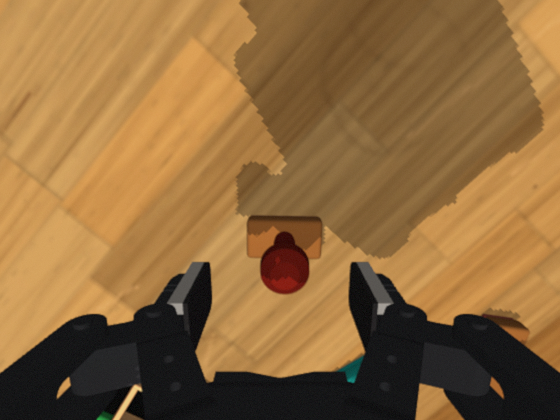

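Red stamp sits between the fingers: bulb (285,268), base (284,237), long side along the closing direction. It lies about 4 mm toward image-down, so I correct for that, descend and grip.

```bash
python3 -m inch '[[0.3,-0.3,-2.3,0],[0,0,-2.3,0],[0,0,0,0]]' 0.7|head -2; python3 -m inch '[[0,0,0,0],[0,0,0,0],[0,0,0,0],[0,0,0,0]]' 0 35|tail -5;  python3 -m inch '[[0,0,3,0],[0,0,4,0],[0,0,3,0],[0,0,0,0]]'
```

```text
t: 4.4
tcp_pos: [0.4609, 0.086, 0.0346]
tcp_pos: [0.4623, 0.086, 0.0372]
tool_rot: [0.399, 0.917, 0.0, 0.002]
wrist_force: [-1.6, -2.3, 8.6]
width: 0.0229
finger_force: 33.8
t: 5.07
tcp_pos: [0.4642, 0.0861, 0.1418]
tool_rot: [0.399, 0.917, 0.002, 0.005]
wrist_force: [0.8, -0.2, 0.1]
width: 0.023
finger_force: 34.6
```

```bash
python3 -m inch '[[0.9,-3.9,0,-5.6],[0.8,-3.9,0,-5.6],[0.8,-3.9,0,-5.6],[0.8,-4,0,-5.6],[0.8,-4,0,-5.6]]'|head -2; python3 -m inch '[[0.9,-3.9,0,-5.5],[0,0,0,0],[0,0,0,0]]'; python3 - <<'E'
from h import *
s=get_state(); snap('wrist','w4'); print(px('wrist',s['tcp_pos']), s['tcp_pos'])
for n in ['bay_red','bay_black','bay_blue']:
    for r in finder.tip_of(n,'wrist')[:2]: print(n,round(r['p'],2),np.round(r['point'],4),px('wrist',r['point']).round())
for b in [(.497,-.0675),(.5115,-.15),(.526,-.2325)]: print(px('wrist',[*b,.004]).round())
E
```

```text
t: 5.48
tcp_pos: [0.5023, -0.1128, 0.1358]
t: 5.73
tcp_pos: [0.5112, -0.1515, 0.1353]
tool_rot: [0.647, 0.762, 0.0, 0.0]
wrist_force: [-0.6, 0.6, -0.8]
width: 0.0233
finger_force: 34.6
[279.44361724 277.00996389] [ 0.51122453 -0.15150184  0.13528948]
bay_red 0.81 [ 0.5076 -0.1455  0.0043] [276. 199.]
bay_red 0.38 [ 0.4961 -0.0671  0.0087] [278.  95.]
bay_black 0.72 [ 0.4972 -0.0657  0.0072] [280.  94.]
[279.  97.]
[280. 206.]
[280. 298.]
```

View pics/w4.png

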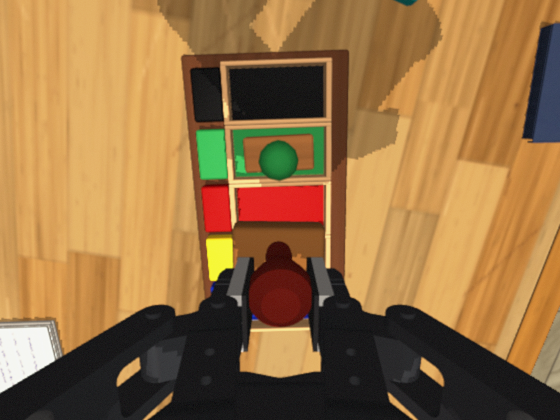

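The held red stamp is at (280,290), square to the rack. The rack's open bays are centred near column 279. I'll refine the bay poses from the divider pixels: wall tops at about (225..331, 124) and (229..330, 184), and the black bay's outer edge at y≈62.

```bash
python3 - <<'E'
from h import *
b=lambda u,v:back('wrist',(u,v),.018)[:2]
im=cv2.imread('pics/w4.png'); 
for u in (245,300): print(u,[ (v,*im[v,u-1:u+2].mean(0).round().astype(int)[::-1]) for v in list(range(56,70,1))+list(range(116,134))+list(range(178,196))][::1] if u==300 else '')
l=b(227,95); r=b(329,95); print('black lr',(l+r)/2, np.linalg.norm(l-r))
for v in (62,124,184): print(v,b(278,v))
d=b(330,183)-b(232,185); print('ang',np.degrees(np.arctan2(d[1],d[0])))
d=b(328,122)-b(228,124.5); print('ang',np.degrees(np.arctan2(d[1],d[0])))
# stamp bottom edges
E
```

```text
245 
300 [(56, np.int64(88), np.int64(51), np.int64(30)), (57, np.int64(92), np.int64(55), np.int64(33)), (58, np.int64(143), np.int64(101), np.int64(64)), (59, np.int64(209), np.int64(155), np.int64(100)), (60, np.int64(225), np.int64(169), np.int64(109)), (61, np.int64(216), np.int64(160), np.int64(104)), (62, np.int64(181), np.int64(134), np.int64(87)), (63, np.int64(124), np.int64(92), np.int64(59)), (64, np.int64(97), np.int64(72), np.int64(48)), (65, np.int64(92), np.int64(70), np.int64(48)), (66, np.int64(68), np.int64(53), np.int64(38)), (67, np.int64(27), np.int64(23), np.int64(21)), (68, np.int64(21), np.int64(21), np.int64(21)), (69, np.int64(23), np.int64(23), np.int64(22)), (116, np.int64(17), np.int64(16), np.int64(18)), (117, np.int64(45), np.int64(36), np.int64(26)), (118, np.int64(136), np.int64(100), np.int64(65)), (119, np.int64(212), np.int64(158), np.int64(102)), (120, np.int64(225), np.int64(169), np.int64(109)), (121, np.int64(213), np.int64(158), np.int64(102)), (122, np.int64(180), np.int64(134), np.int64(86)), (123, np.int64(186), np.int64(138), np.int64(89)
[... 911 characters left out ...]
nt64(73)), (186, np.int64(171), np.int64(37), np.int64(25)), (187, np.int64(210), np.int64(28), np.int64(28)), (188, np.int64(226), np.int64(33), np.int64(32)), (189, np.int64(226), np.int64(35), np.int64(32)), (190, np.int64(224), np.int64(34), np.int64(31)), (191, np.int64(226), np.int64(35), np.int64(33)), (192, np.int64(226), np.int64(36), np.int64(33)), (193, np.int64(225), np.int64(34), np.int64(32)), (194, np.int64(225), np.int64(35), np.int64(33)), (195, np.int64(225), np.int64(33), np.int64(31))]
black lr [ 0.49614107 -0.06703343] 0.07236646694852783
62 [ 0.4925642  -0.04568707]
124 [ 0.49943099 -0.08666478]
184 [ 0.50671312 -0.13012105]
ang 10.780192474213079
ang 10.980035995923568
```

```bash
python3 - <<'E'
from h import *
t=get_state()['tcp_pos']; print(t)
print('bulb top',px('wrist',t+[0,0,.033]))
a=np.radians(10); ex=np.array([np.sin(a),-np.cos(a),0]); ey=np.array([np.cos(a),np.sin(a),0])
for z in(-.037,-.019):
  print(z,[px('wrist',t+ey*s*.023-ex*.0125+[0,0,z]).round(1) for s in(-1,0,1)])
im=cv2.imread('pics/w4.png')
for u in (245,310): print([(v,*im[v,u][::-1]) for v in range(216,234,2)])
print([(u,*im[240,u][::-1]) for u in list(range(228,242,2))+list(range(318,330,2))])
E
```

```text
[ 0.51117214 -0.14878127  0.13548996]
bulb top [279.49496405 314.17201652]
-0.037 [array([237. , 223.7]), array([279.5, 223.4]), array([322. , 223.1])]
-0.019 [array([232.6, 234.4]), array([279.4, 234.1]), array([326.2, 233.8])]
[(216, np.uint8(227), np.uint8(35), np.uint8(33)), (218, np.uint8(227), np.uint8(37), np.uint8(35)), (220, np.uint8(202), np.uint8(36), np.uint8(32)), (222, np.uint8(70), np.uint8(44), np.uint8(22)), (224, np.uint8(75), np.uint8(47), np.uint8(21)), (226, np.uint8(85), np.uint8(53), np.uint8(23)), (228, np.uint8(110), np.uint8(69), np.uint8(32)), (230, np.uint8(127), np.uint8(78), np.uint8(37)), (232, np.uint8(135), np.uint8(83), np.uint8(41))]
[(216, np.uint8(224), np.uint8(33), np.uint8(32)), (218, np.uint8(223), np.uint8(31), np.uint8(28)), (220, np.uint8(213), np.uint8(32), np.uint8(29)), (222, np.uint8(79), np.uint8(40), np.uint8(27)), (224, np.uint8(73), np.uint8(46), np.uint8(25)), (226, np.uint8(80), np.uint8(50), np.uint8(22)), (228, np.uint8(102), np.uint8(64), np.uint8(29)), (230, np.uint8(125), np.uint8(78), np.uint8(38)), (232, np.uint8(134), np.uint8(83), np.uint8(42))]
[(228, np.uint8(247), np.uint8(248), np.uint8(55)), (230, np.uint8(248), np.uint8(250), np.uint8(57)), (232, np.uint8(201), np.uint8(175), np.uint8(40)), (234, np.uint8(137), np.uint8(84), np.uint8(40)), (236, np.uint8(132), np.uint8(82), np.uint8(42)), (238, np.uint8(133), np.uint8(83), np.uint8(39)), (240, np.uint8(133), np.uint8(81), np.uint8(39)), (318, np.uint8(134), np.uint8(83), np.uint8(39)), (320, np.uint8(135), np.uint8(85), np.uint8(40)), (322, np.uint8(126), np.uint8(78), np.uint8(38)), (324, np.uint8(109), np.uint8(69), np.uint8(38)), (326, np.uint8(239), np.uint8(202), np.uint8(130)), (328, np.uint8(249), np.uint8(227), np.uint8(149))]
```

The stamp's position in the grip matches the prediction within about 1 mm. Lowering into the red bay.

```bash
python3 -m inch '[[0,0.1,-3,0.7],[0,0,-3,0],[0,0,-2,0],[0,0,-1,0],[0,0,-0.3,0]]'; python3 -m inch '[[0,0,-0.2,0],[0,0,0,0],[0,0,0,0]]'
```

```text
t: 6.35
tcp_pos: [0.5124, -0.1495, 0.0433]
tool_rot: [0.641, 0.768, -0.0, 0.002]
wrist_force: [-0.3, -1.6, 1.3]
width: 0.0231
finger_force: 42.2
t: 6.6
tcp_pos: [0.5115, -0.1485, 0.0405]
tool_rot: [0.641, 0.767, 0.0, 0.0]
wrist_force: [1.0, -1.4, -0.2]
width: 0.0228
finger_force: 41.8
```

```bash
python3 -m inch '[[0,0,-0.1,0],[0,0,0,0]]'|sed -n 4p; python3 -m inch '[[0,0,-0.1,0],[0,0,0,0]]'|sed -n 4p;  python3 -m inch '[[0,0,-0.1,0],[0,0,0,0]]'
```

```text
wrist_force: [-0.5, -0.8, 6.0]
wrist_force: [-3.4, -0.4, 13.8]
t: 7.1
tcp_pos: [0.5118, -0.1492, 0.0396]
tool_rot: [0.641, 0.767, -0.0, 0.001]
wrist_force: [-7.2, -0.4, 23.0]
width: 0.0232
finger_force: 43.5
```

Standing on the floor at commanded z ≈ 0.0395. I'll relax it, open and lift.

```bash
python3 -m inch '[[0,0,0.2,0],[0,0,0,0]]'|sed -n 4p; python3 -m inch '[[0,0,0,0],[0,0,0,0],[0,0,0,0]]' 0.5|tail -2; python3 -m inch '[[0,0,3,0],[0,0,4,0],[0,0,4,0],[0,0,3,0],[0,0,0,0]]'; python3 - <<'E'
from h import *
cams.get_image('wrist'); print(get_state()['tcp_pos'])
for n in ['stamp_red','bay_red','bay_black','bay_blue']:
    for r in finder.tip_of(n,'wrist')[:2]: print(n,round(r['p'],2),np.round(r['point'],4),px('wrist',r['point']).round())
E
```

```text
wrist_force: [-1.3, -1.2, 7.3]
width: 0.0427
finger_force: 0.0
t: 7.93
tcp_pos: [0.5133, -0.1498, 0.1852]
tool_rot: [0.641, 0.767, 0.001, 0.005]
wrist_force: [0.2, -0.9, -0.6]
width: 0.0426
finger_force: 0.0
[ 0.51229893 -0.14925385  0.18182693]
stamp_red 0.72 [ 0.5073 -0.1464  0.0099] [276. 191.]
bay_black 0.91 [ 0.497  -0.0688  0.0069] [281. 102.]
bay_blue 0.91 [ 0.5231 -0.2319  0.0049] [278. 277.]
```

Red is standing in its bay. Next is black, at about (0.627, 0.125), long axis at about 127°, so I turn the tool from 10.5° to -53°.

```bash
python3 -m inch '[[1.3,3,0,-7],[1.3,3,0,-7],[1.3,3,0,-7],[1.3,3,0,-7],[1.3,3,0,-7]]' 0.7|sed -n 2p; python3 -m inch '[[1.3,3,0,-7],[1.3,3,0,-7],[1.3,3,0,-7],[1.2,3.4,0,-7],[0,0,-3,-0.5]]'|sed -n 2p;python3 -m inch '[[0,0,-3.5,0],[0,0,-3.5,0],[0,0,0,0],[0,0,0,0]]'; python3 - <<'E'
from h import *
s=get_state(); snap('wrist','w5'); cm=cam('wrist'); print(s['tcp_pos'],px('wrist',s['tcp_pos']))
for r in finder.cut_out('stamp_black','wrist'):
    m=r['mask'].astype(np.float32); ys,xs=np.nonzero(m); g=back('wrist',(xs.mean(),ys.mean()),.03)
    p,q=fit(m,cm,.058,g[0],g[1]); print(round(r['p'],2),xs.mean().round(),ys.mean().round(),p[:2].round(4),np.degrees(p[2]+np.pi/2).round(1)%180,round(q,3))
E
```

```text
tcp_pos: [0.5761, 0.0023, 0.1778]
tcp_pos: [0.63, 0.1302, 0.1524]
t: 9.35
tcp_pos: [0.6261, 0.1247, 0.0775]
tool_rot: [0.949, 0.315, -0.002, -0.001]
wrist_force: [-0.0, -0.3, 0.4]
width: 0.0599
finger_force: 0.0
[0.62610663 0.12467462 0.07754715] [276.35684169 275.01364602]
0.86 328.0 350.0 [0.5708 0.0314] 74.1 0.515
0.72 283.0 242.0 [0.6265 0.121 ] 124.9 0.961
```

View pics/w5.png

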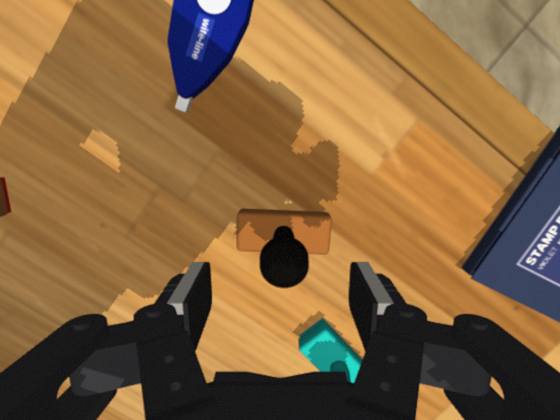

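The black stamp is centred between the fingers: bulb (284,262), base (284,232). The turquoise one at (335,350) is clear of the fingers. Small correction, then grip and lift.

```bash
python3 -m inch '[[0,-0.3,-2.3,-2],[0,0,-2.2,0],[0,0,0,0]]' 0.7|head -2; python3 -m inch '[[0,0,0,0],[0,0,0,0],[0,0,0,0],[0,0,0,0]]' 0 35|tail -5;  python3 -m inch '[[0,0,3,0],[0,0,4,0],[0,0,4,0],[0,0,0,0]]'
```

```text
t: 9.7
tcp_pos: [0.6262, 0.1214, 0.0327]
tcp_pos: [0.6282, 0.122, 0.0365]
tool_rot: [0.954, 0.299, 0.002, 0.0]
wrist_force: [-1.4, 2.4, 6.8]
width: 0.0223
finger_force: 34.0
t: 10.37
tcp_pos: [0.6305, 0.1219, 0.1539]
tool_rot: [0.954, 0.299, 0.007, 0.002]
wrist_force: [0.4, -1.0, 0.4]
width: 0.0229
finger_force: 34.6
```

```bash
python3 -m inch '[[-1.3,-1.9,0,6.6],[-1.3,-1.9,0,6.6],[-1.3,-1.9,0,6.6],[-1.3,-1.9,0,6.6],[-1.3,-1.9,0,6.6]]'|sed -n 2p; python3 -m inch '[[-1.3,-1.9,0,6.6],[-1.3,-1.9,0,6.6],[-1.3,-1.9,0,6.6],[-1.3,-1.9,0,6.6],[-1.4,-1.8,0,6.2]]'|sed -n 2p;python3 -m inch '[[0,0,-2,0],[0,0,0,0],[0,0,0,0]]'; python3 - <<'E'
from h import *
s=get_state(); snap('wrist','w6'); t=s['tcp_pos']; print(t)
a=np.radians(10.5); ex=np.array([np.sin(a),-np.cos(a),0]); ey=np.array([np.cos(a),np.sin(a),0])
for z in(-.036,-.018):
  print(z,[px('wrist',t+ey*q*.029-ex*.0125+[0,0,z]).round(1) for q in(-1,0,1)])
for n,b in dict(k=(.4965,-.067)).items():
  print('pocket top',[px('wrist',np.array([*b,.018])+ey*i*.034+ex*j*.018).round() for i,j in [(-1,-1),(1,-1),(1,1),(-1,1)]])
E
```

```text
tcp_pos: [0.5616, 0.0259, 0.1449]
tcp_pos: [0.4957, -0.0683, 0.145]
t: 11.45
tcp_pos: [0.496, -0.0672, 0.1245]
tool_rot: [0.641, 0.768, -0.0, -0.0]
wrist_force: [-0.3, 0.1, -0.3]
width: 0.0226
finger_force: 34.6
[ 0.49604937 -0.06717145  0.12449034]
-0.036 [array([224.9, 223.8]), array([278.6, 223.6]), array([332.3, 223.5])]
-0.018 [array([219.3, 234.5]), array([278.5, 234.4]), array([337.7, 234.2])]
pocket top [array([233., 188.]), array([326., 188.]), array([324., 235.]), array([235., 235.])]
```

View pics/w6.png

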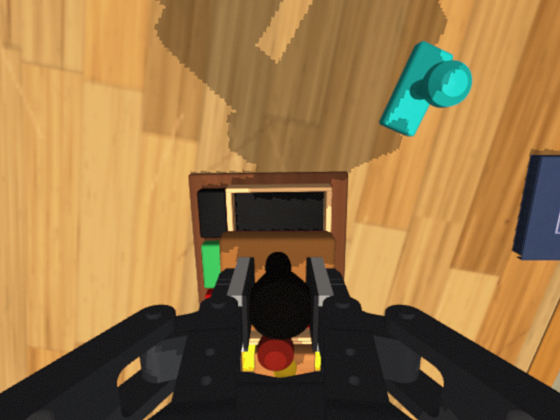

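The held black stamp's base spans x≈221–335 and starts at y≈232. The pocket's inner top edge is at y≈191, x 234–325. Checking the edge profile.

```bash
python3 - <<'E'
import cv2
im=cv2.imread('pics/w6.png')[:,:,::-1].astype(int)
for u in (245,310): print(u,[(v,*map(int,im[v,u])) for v in list(range(183,196,1))+list(range(218,240,2))])
print([(u,*map(int,im[240,u])) for u in list(range(214,228,2))+list(range(328,344,2))])
E
```

```text
245 [(183, 95, 57, 34), (184, 106, 71, 46), (185, 119, 87, 55), (186, 121, 90, 60), (187, 129, 96, 62), (188, 206, 157, 100), (189, 252, 228, 149), (190, 251, 239, 164), (191, 246, 224, 146), (192, 188, 145, 97), (193, 64, 52, 37), (194, 34, 32, 34), (195, 37, 35, 32), (218, 35, 33, 30), (220, 38, 36, 33), (222, 35, 34, 32), (224, 36, 36, 33), (226, 35, 34, 34), (228, 33, 33, 28), (230, 40, 22, 20), (232, 73, 47, 25), (234, 76, 48, 23), (236, 81, 51, 24), (238, 103, 63, 32)]
310 [(183, 102, 68, 45), (184, 119, 88, 58), (185, 120, 90, 59), (186, 124, 92, 59), (187, 170, 126, 82), (188, 226, 169, 110), (189, 230, 174, 113), (190, 205, 153, 99), (191, 125, 92, 61), (192, 35, 27, 21), (193, 11, 11, 12), (194, 15, 14, 15), (195, 16, 16, 15), (218, 31, 28, 25), (220, 27, 29, 24), (222, 32, 32, 29), (224, 31, 30, 29), (226, 29, 30, 27), (228, 36, 35, 34), (230, 50, 31, 28), (232, 69, 42, 18), (234, 76, 47, 26), (236, 82, 50, 25), (238, 106, 66, 33)]
[(214, 67, 60, 31), (216, 65, 60, 28), (218, 64, 60, 30), (220, 98, 62, 29), (222, 118, 70, 31), (224, 126, 77, 37), (226, 125, 77, 38), (328, 128, 81, 40), (330, 129, 80, 38), (332, 125, 79, 35), (334, 112, 70, 35), (336, 119, 69, 41), (338, 127, 72, 44), (340, 125, 72, 43), (342, 128, 74, 44)]
```

The stamp sits 3.5 mm toward the red side of the TCP, and the bay 2.6 mm the same way, so a 1 mm shift is enough. Lowering.

```bash
python3 -m inch '[[0,0.1,-3,0],[0,0,-3,0],[0,0,-1.5,0],[0,0,-0.7,0],[0,0,-0.2,0]]'|tail -5; python3 -m inch '[[0,0,-0.1,0],[0,0,0,0]]'|sed -n 4p; python3 -m inch '[[0,0,-0.1,0],[0,0,0,0]]'|sed -n 2,4p
```

```text
tcp_pos: [0.4959, -0.0664, 0.0429]
tool_rot: [0.64, 0.769, -0.001, -0.001]
wrist_force: [-25.4, -0.3, 48.9]
width: 0.023
finger_force: 40.5
wrist_force: [-21.6, -0.5, 39.4]
tcp_pos: [0.4962, -0.0666, 0.0429]
tool_rot: [0.64, 0.769, -0.001, 0.0]
wrist_force: [-26.0, -0.4, 48.2]
```

```bash
python3 -m inch '[[0,0,0.4,0],[0,0,0,0],[0,0,0,0]]'|sed -n 2,4p; python3 -m inch '[[-0.1,0,0,0],[0,0,0,0]]'|sed -n 2,4p; python3 - <<'E'
from h import *
snap('side','s1'); im=cv2.imread('pics/s1.png'); cv2.imwrite('pics/s1c.png',cv2.resize(im[200:320,210:350],(700,600),interpolation=2))
E
```

```text
tcp_pos: [0.497, -0.0661, 0.0432]
tool_rot: [0.64, 0.768, 0.0, 0.001]
wrist_force: [0.9, -0.3, -1.1]
tcp_pos: [0.496, -0.0662, 0.0427]
tool_rot: [0.64, 0.768, 0.0, 0.001]
wrist_force: [1.4, 1.2, 4.9]
```

View pics/s1c.png

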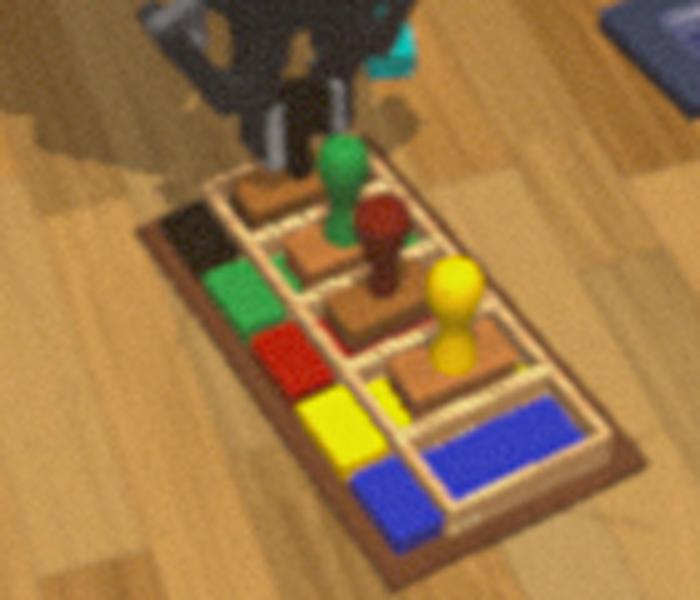

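The black stamp is inside its pocket, level with its neighbours. Release, lift, and head for blue at (0.521, 0.298), long axis ~124°.

```bash
python3 -m inch '[[0,0,0,0],[0,0,0,0],[0,0,0,0]]' 0.5|tail -2; python3 -m inch '[[0,0,3,0],[0,0,4,0],[0,0,4,0],[0,0,3,0],[0,0,0,0]]'; python3 - <<'E'
from h import *
snap('wrist','w7'); cm=cam('wrist'); print(get_state()['tcp_pos'],get_state()['joints'])
for n in ['stamp_red','stamp_black','stamp_green','stamp_yellow','bay_blue']:
    for r in finder.tip_of(n,'wrist')[:2]: print(n,round(r['p'],2),np.round(r['point'],4),px('wrist',r['point']).round())
E
```

```text
width: 0.0423
finger_force: 0.0
t: 13.38
tcp_pos: [0.4972, -0.067, 0.188]
tool_rot: [0.64, 0.768, 0.002, 0.005]
wrist_force: [0.7, 1.0, 0.9]
width: 0.0424
finger_force: 0.0
[ 0.49613383 -0.06670229  0.18474684] [-3.68046041e-01  2.99160188e-01  1.64320692e+00 -1.25931030e-04
  1.19396734e+00 -5.48904524e-01]
stamp_red 0.88 [ 0.5064 -0.1453  0.0099] [276. 272.]
stamp_black 0.85 [ 0.5718  0.0358 -0.0019] [386.  96.]
stamp_black 0.59 [ 0.4965 -0.0671  0.0107] [282. 195.]
stamp_green 0.95 [ 0.5063 -0.1116  0.0095] [284. 242.]
bay_blue 0.83 [ 0.5264 -0.2332  0.0071] [281. 351.]
```

View pics/w7.png

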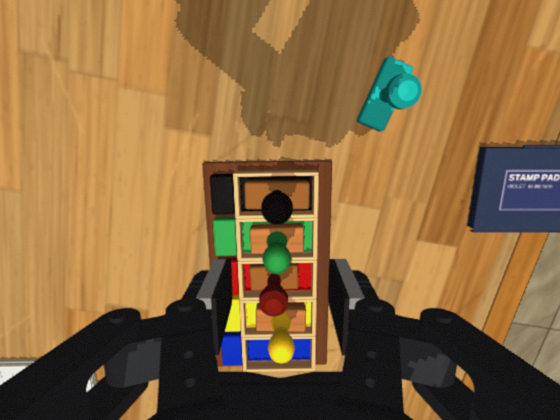

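Black stands in its bay with red, green and yellow upright at (277,260–345). Off to blue.

```bash
python3 -m inch '[[0.3,3.6,0,-6.6],[0.3,3.6,0,-6.6],[0.3,3.6,0,-6.6],[0.3,3.6,0,-6.6],[0.3,3.6,0,-6.6]]' 0.7|sed -n 2p; python3 -m inch '[[0.3,3.6,0,-6.6],[0.3,3.6,0,-6.6],[0.3,3.6,0,-6.6],[0.2,3.6,0,-6.6],[0.2,3.7,0,-7.1]]'|sed -n 2p;python3 -m inch '[[0,0,-3.5,0],[0,0,-3.5,0],[0,0,-3.3,0],[0,0,0,0],[0,0,0,0]]'; python3 - <<'E'
from h import *
s=get_state(); snap('wrist','w8'); cm=cam('wrist'); print(s['tcp_pos'],px('wrist',s['tcp_pos']))
for r in finder.cut_out('stamp_blue','wrist'):
    m=r['mask'].astype(np.float32); ys,xs=np.nonzero(m); g=back('wrist',(xs.mean(),ys.mean()),.03)
    p,q=fit(m,cm,.05,g[0],g[1]); print(round(r['p'],2),xs.mean().round(),ys.mean().round(),p[:2].round(4),np.degrees(p[2]+np.pi/2).round(1)%180,round(q,3))
E
```

```text
tcp_pos: [0.5094, 0.1109, 0.1813]
tcp_pos: [0.5224, 0.2913, 0.181]
t: 14.93
tcp_pos: [0.5222, 0.2894, 0.0781]
tool_rot: [0.954, 0.299, -0.002, 0.0]
wrist_force: [1.1, -0.1, 1.2]
width: 0.06
finger_force: 0.0
[0.52217195 0.28938081 0.0780569 ] [277.33208425 275.61664438]
0.59 268.0 231.0 [0.5233 0.297 ] 126.0 0.945
```

View pics/w8.png

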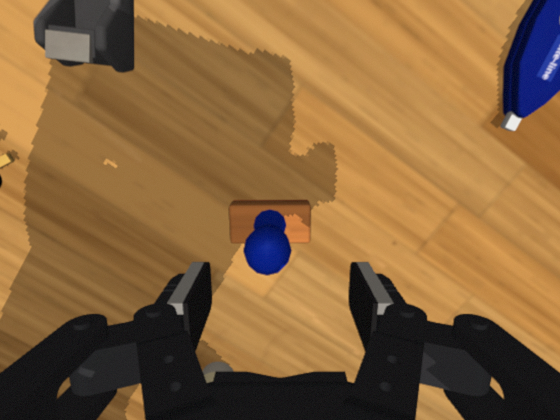

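The blue stamp's bulb is at (267,249), a little off-centre between the fingers, and nothing is near the fingers. Correct by (-0.1, +0.6) cm, descend and grip.

```bash
python3 -m inch '[[-0.1,0.6,-1,1],[0,0,-1.8,0],[0,0,-1.7,0],[0,0,0,0]]' 0.7|head -2; python3 -m inch '[[0,0,0,0],[0,0,0,0],[0,0,0,0],[0,0,0,0]]' 0 35|tail -5;  python3 -m inch '[[0,0,3,0],[0,0,4,0],[0,0,4,0],[0,0,0,0],[0,0,0,0]]'
```

```text
t: 15.37
tcp_pos: [0.5207, 0.2957, 0.0322]
tcp_pos: [0.5225, 0.2962, 0.0358]
tool_rot: [0.952, 0.307, 0.001, -0.0]
wrist_force: [-1.8, 1.8, 4.1]
width: 0.0221
finger_force: 34.2
t: 16.12
tcp_pos: [0.5229, 0.296, 0.1469]
tool_rot: [0.952, 0.307, 0.003, 0.0]
wrist_force: [-0.4, -0.1, -1.4]
width: 0.0224
finger_force: 34.5
```

```bash
python3 -m inch '[[0,-3.8,0,4.6],[0.1,-3.8,0,4.6],[0,-3.8,0,4.6],[0.1,-3.8,0,4.6],[0,-3.8,0,4.6]]'|sed -n 2p; python3 -m inch '[[0,-3.8,0,4.6],[0.1,-3.8,0,4.6],[0,-3.8,0,4.6],[0,-3.8,0,4.6],[0.1,-3.8,0,4.6]]'|sed -n 2p; python3 -m inch '[[0,-3.8,0,4.6],[0.1,-3.8,0,4.6],[0,-3.8,0,4.6],[0,-3.5,0,4.6],[0,0,0,0]]'|sed -n 2p;python3 -m inch '[[0,0,-2,0],[0,0,0,0],[0,0,0,0]]'; python3 - <<'E'
from h import *
s=get_state(); snap('wrist','w9'); t=s['tcp_pos']; print(t)
a=np.radians(10.5); ex=np.array([np.sin(a),-np.cos(a),0]); ey=np.array([np.cos(a),np.sin(a),0])
for z in(-.035,-.017):
  print(z,[px('wrist',t+ey*q*.025-ex*.0125+[0,0,z]).round(1) for q in(-1,0,1)])
print('pocket top',[px('wrist',np.array([.5265,-.233,.018])+ey*i*.034+ex*j*.018).round() for i,j in [(-1,-1),(1,-1),(1,1),(-1,1)]])
E
```

```text
tcp_pos: [0.523, 0.104, 0.143]
tcp_pos: [0.5248, -0.0859, 0.143]
tcp_pos: [0.5258, -0.2387, 0.1426]
t: 17.62
tcp_pos: [0.5261, -0.2325, 0.1228]
tool_rot: [0.642, 0.767, -0.0, -0.002]
wrist_force: [0.5, 0.3, -0.3]
width: 0.0224
finger_force: 34.5
[ 0.52609803 -0.23249858  0.12279834]
-0.035 [array([232.2, 223.6]), array([278.6, 223.4]), array([325.1, 223.2])]
-0.017 [array([227.3, 234.3]), array([278.5, 234.1]), array([329.6, 233.9])]
pocket top [array([233., 189.]), array([326., 189.]), array([325., 236.]), array([235., 236.])]
```

View pics/w9.png

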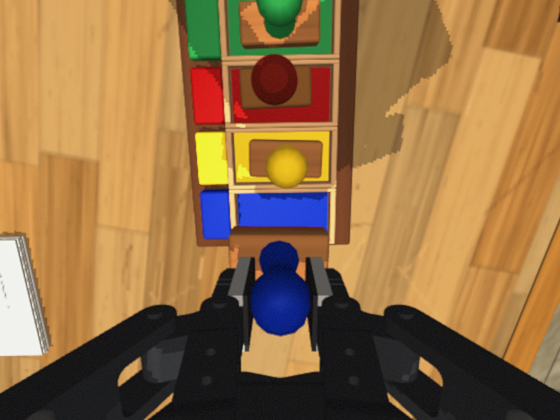

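```bash
python3 - <<'E'
import cv2
im=cv2.imread('pics/w9.png')[:,:,::-1].astype(int)
for u in (250,310): print(u,[(v,*map(int,im[v,u])) for v in list(range(183,196,1))+list(range(218,238,2))])
print([(u,*map(int,im[205,u])) for u in list(range(226,242,2))+list(range(320,340,2))])
print([(u,*map(int,im[238,u])) for u in list(range(224,236,2))+list(range(322,334,2))])
E
```

```text
250 [(183, 112, 84, 54), (184, 143, 105, 69), (185, 214, 168, 110), (186, 244, 220, 141), (187, 243, 225, 147), (188, 224, 189, 122), (189, 200, 153, 98), (190, 242, 214, 138), (191, 245, 228, 149), (192, 231, 202, 152), (193, 136, 119, 185), (194, 51, 73, 223), (195, 37, 73, 223), (218, 41, 73, 222), (220, 41, 72, 221), (222, 40, 71, 220), (224, 40, 70, 223), (226, 71, 45, 143), (228, 79, 47, 24), (230, 80, 50, 27), (232, 89, 54, 29), (234, 106, 66, 34), (236, 149, 93, 50)]
310 [(183, 128, 94, 62), (184, 174, 128, 84), (185, 215, 159, 104), (186, 215, 158, 106), (187, 182, 135, 88), (188, 165, 122, 78), (189, 212, 156, 100), (190, 218, 159, 103), (191, 183, 137, 101), (192, 93, 76, 119), (193, 26, 41, 146), (194, 19, 42, 149), (195, 15, 39, 146), (218, 36, 69, 220), (220, 38, 68, 219), (222, 34, 65, 219), (224, 32, 67, 219), (226, 68, 54, 185), (228, 74, 42, 18), (230, 79, 49, 26), (232, 92, 57, 34), (234, 100, 60, 32), (236, 145, 89, 47)]
[(226, 39, 71, 222), (228, 37, 55, 190), (230, 228, 188, 130), (232, 244, 220, 143), (234, 229, 180, 116), (236, 100, 73, 51), (238, 42, 48, 136), (240, 32, 61, 200), (320, 35, 68, 219), (322, 34, 67, 218), (324, 37, 67, 219), (326, 38, 67, 219), (328, 93, 75, 91), (330, 216, 164, 104), (332, 243, 220, 143), (334, 244, 205, 133), (336, 123, 76, 46), (338, 123, 69, 39)]
[(224, 59, 54, 162), (226, 58, 54, 163), (228, 96, 64, 108), (230, 145, 89, 43), (232, 155, 96, 50), (234, 157, 97, 51), (322, 157, 98, 53), (324, 156, 98, 52), (326, 154, 95, 50), (328, 139, 85, 47), (330, 232, 193, 125), (332, 244, 218, 142)]
```

The blue bay is about 1 mm further out and 1.5 mm further in +x than the stamp is held. Correct and lower.

```bash
python3 -m inch '[[0.1,-0.1,-3,0],[0,0,-3,0],[0,0,-1.3,0],[0,0,-0.6,0],[0,0,0,0]]'|sed -n 2,4p; for i in 1; do python3 -m inch '[[0,0,-0.2,0],[0,0,0,0]]'|sed -n 2,4p; done; python3 -m inch '[[0,0,-0.1,0],[0,0,0,0]]'|sed -n 2,4p
```

```text
tcp_pos: [0.5281, -0.2343, 0.0462]
tool_rot: [0.641, 0.767, -0.0, 0.0]
wrist_force: [0.9, -1.0, -1.2]
tcp_pos: [0.5287, -0.2347, 0.0455]
tool_rot: [0.641, 0.767, -0.0, 0.001]
wrist_force: [-4.8, 0.5, 9.6]
tcp_pos: [0.5287, -0.235, 0.0454]
tool_rot: [0.641, 0.767, -0.0, 0.002]
wrist_force: [-7.1, 0.5, 18.4]
```

```bash
python3 - <<'E'
from h import *
im=snap('side','s2')
for n in ['stamp_blue','stamp_yellow','stamp_red','stamp_black']:
    for r in finder.tip_of(n,'side')[:2]: print(n,round(r['p'],2),np.round(r['point'],4),px('side',r['point']).round())
for r in finder.cut_out('stamp_blue','side')[:2]:
    m=r['mask'].astype(np.float32); ys,xs=np.nonzero(m); print(r['p'],m.sum(),xs.mean(),ys.mean(),ys.max())
s=get_state()['tcp_pos']; a=np.radians(10.5); ex=np.array([np.sin(a),-np.cos(a),0]); ey=np.array([np.cos(a),np.sin(a),0])
c=np.array([.5285,-.235,0])
for z in (.004,.010,.018): print(z,'near top edge corners',[px('side',c+ey*i*.025+ex*.0125+[0,0,z+.018]).round(1) for i in(-1,0,1)],'bottom',px('side',c+ex*.0125-ey*.02+[0,0,z]).round(1))
p=px('side',c+ex*.0125-ey*.018+[0,0,.02]).round().astype(int); print(p)
for dx in(0,8): print([(v,*map(int,im[v,p[0]+dx])) for v in range(p[1]-12,p[1]+18)])
E
```

```text
stamp_blue 0.65 [ 0.5279 -0.2349  0.0104] [311. 292.]
stamp_blue 0.53 [ 0.4951 -0.0646  0.0093] [269. 239.]
stamp_yellow 0.71 [ 0.5188 -0.1933  0.0119] [300. 277.]
stamp_red 0.61 [ 0.5193 -0.192   0.0099] [300. 277.]
stamp_red 0.6 [ 0.5049 -0.1434  0.0111] [285. 262.]
stamp_black 0.82 [ 0.4975 -0.0667  0.0149] [271. 238.]
stamp_black 0.58 [ 0.5731  0.0374 -0.0025] [287. 208.]
0.65 465.0 311.3333333333333 284.694623655914 299
0.004 near top edge corners [array([304.5, 297.3]), array([315.3, 292.2]), array([325.9, 287.2])] bottom [306.4 302. ]
0.01 near top edge corners [array([304.5, 295.3]), array([315.4, 290.2]), array([326. , 285.2])] bottom [306.5 300.1]
0.018 near top edge corners [array([304.6, 292.7]), array([315.6, 287.6]), array([326.3, 282.6])] bottom [306.6 297.5]
[307 296]
[(284, 124, 116, 111), (285, 122, 115, 108), (286, 103, 96, 105), (287, 81, 64, 98), (288, 98, 66, 83), (289, 139, 89, 52), (290, 186, 118, 55), (291, 201, 124, 58), (292, 202, 128, 63), (293, 179, 113, 57), (294, 138, 89, 46), (295, 113, 71, 33), (296, 142, 106, 62), (297, 198, 171, 105), (298, 214, 188
[... 238 characters left out ...]
 174, 128, 65), (311, 186, 133, 69), (312, 184, 133, 71), (313, 178, 127, 64)]
[(284, 88, 65, 103), (285, 98, 72, 109), (286, 112, 79, 110), (287, 126, 84, 105), (288, 158, 104, 88), (289, 183, 115, 67), (290, 153, 95, 47), (291, 126, 81, 48), (292, 134, 95, 53), (293, 190, 155, 99), (294, 213, 179, 110), (295, 192, 150, 97), (296, 166, 123, 80), (297, 159, 119, 75), (298, 157, 115, 74), (299, 154, 113, 73), (300, 128, 89, 55), (301, 118, 73, 42), (302, 116, 70, 40), (303, 114, 69, 44), (304, 111, 73, 48), (305, 139, 108, 64), (306, 178, 140, 85), (307, 198, 155, 92), (308, 193, 152, 90), (309, 192, 151, 93), (310, 198, 157, 97), (311, 193, 152, 91), (312, 193, 152, 94), (313, 187, 148, 87)]
```

```bash
python3 - <<'E'
from h import *
a=np.radians(10.5); ex=np.array([np.sin(a),-np.cos(a),0]); ey=np.array([np.cos(a),np.sin(a),0])
T=[]
for i in range(3): im=cams.get_image('wrist'); T.append(get_state()['tcp_pos'])
t=np.mean(T,0); print(t, np.std(T,0))
def edge(c,off,z,u,cam_='side'):
    P=[px(cam_,np.array([c[0],c[1],z])+ex*off+ey*q) for q in(-.03,.03)]; k=(u-P[0][0])/(P[1][0]-P[0][0]); return round(float(P[0][1]+k*(P[1][1]-P[0][1])),1)
bay=(.5275,-.2345)
for u in(307,315): print(u,'wall inner',edge(bay,.018,.018,u),'wall outer',edge(bay,.021,.018,u),'stamp top edge z4/7/10', [edge(bay,.0125,z+.018,u) for z in(.004,.007,.010)])
for u in (250,310):
    print(u,'wrist wall inner',edge(bay,-.018,.018,u,'wrist'),'stamp bottom4,10',edge(bay,-.0125,.004,u,'wrist'),edge(bay,-.0125,.010,u,'wrist'),'top z4,10',edge(bay,-.0125,.022,u,'wrist'),edge(bay,-.0125,.028,u,'wrist'))
    print([(v,*map(int,im[v,u])) for v in range(196,246,2)])
# red reference in side: column through its near edge
ims=cv2.imread('pics/s2.png')[:,:,::-1]
r=(.511,-.149)
for du in (-.014,-.008):
    u=int(px('side',np.array([*r,.022])+ex*.0125+ey*du)[0]); e=int(edge(r,.0125,.022,u)); print('red',u,'pred top edge',edge(r,.0125,.022,u),'wall inner',edge(r,.018,.018,u),[(v,*map(int,ims[v,u])) for v in range(e-6,e+8)])
E
```

```text
[ 0.52871089 -0.23491375  0.04542623] [1.06685661e-05 1.29805609e-05 1.83136465e-05]
307 wall inner 299.7 wall outer 301.2 stamp top edge z4/7/10 [295.8, 294.8, 293.8]
315 wall inner 295.9 wall outer 297.3 stamp top edge z4/7/10 [292.0, 291.0, 290.1]
250 wrist wall inner 217.4 stamp bottom4,10 219.9 223.1 top z4,10 230.1 233.9
[(196, 177, 132, 34), (198, 247, 210, 35), (200, 244, 203, 53), (202, 130, 96, 63), (204, 120, 90, 58), (206, 131, 97, 65), (208, 221, 163, 107), (210, 229, 174, 113), (212, 187, 138, 89), (214, 221, 164, 108), (216, 228, 173, 113), (218, 177, 132, 115), (220, 16, 42, 158), (222, 13, 40, 157), (224, 41, 36, 137), (226, 93, 41, 28), (228, 87, 56, 32), (230, 93, 58, 30), (232, 101, 64, 35), (234, 139, 86, 46), (236, 166, 102, 54), (238, 171, 105, 55), (240, 174, 108, 57), (242, 173, 107, 57), (244, 168, 104, 56)]
310 wrist wall inner 217.1 stamp bottom4,10 219.6 222.8 top z4,10 229.8 233.6
[(196, 212, 166, 26), (198, 209, 165, 32), (200, 202, 160, 26), (202, 195, 153, 23), (204, 191, 149, 25), (206, 185, 147, 22), (208, 179, 141, 29), (210, 212, 159, 96), (212, 1
[... 283 characters left out ...]
175, 108, 57), (242, 177, 109, 56), (244, 175, 108, 58)]
red 286 pred top edge 266.2 wall inner 269.8 [(260, 63, 56, 58), (261, 65, 62, 59), (262, 54, 57, 52), (263, 58, 51, 40), (264, 72, 56, 44), (265, 79, 55, 36), (266, 91, 57, 41), (267, 103, 56, 39), (268, 142, 87, 59), (269, 182, 131, 83), (270, 175, 130, 82), (271, 159, 120, 78), (272, 138, 104, 67), (273, 132, 97, 64)]
red 288 pred top edge 265.4 wall inner 269.0 [(259, 65, 63, 57), (260, 67, 61, 60), (261, 60, 53, 50), (262, 57, 56, 52), (263, 57, 48, 46), (264, 52, 43, 40), (265, 50, 46, 43), (266, 66, 48, 45), (267, 111, 76, 54), (268, 171, 125, 81), (269, 181, 136, 86), (270, 160, 118, 76), (271, 137, 98, 60), (272, 135, 87, 50)]
```

Wall-to-base offsets in both cameras agree best with the stamp on the floor (z ≈ 4 mm), about 2 mm toward the outer wall. It is inside the pocket, so I'll unload, release and lift.

```bash
python3 -m inch '[[0,0,0.2,0],[0,0,0,0]]'|sed -n 2,4p; python3 -m inch '[[0,0,0,0],[0,0,0,0],[0,0,0,0]]' 0.5|tail -2; python3 -m inch '[[0,0,3,0],[0,0,4,0],[0,0,4,0],[0,0,4,0],[0,0,0,0]]'|head -2; python3 - <<'E'
from h import *
for c in('wrist','side','top'):
  im=snap(c,'z'+c)
  for n in ['stamp_red','stamp_black','stamp_blue','stamp_green','stamp_yellow']:
    for r in finder.tip_of(n,c)[:2]: print(c,n,round(r['p'],2),np.round(r['point'],4))
  if c!='top':
   for n,g in [('stamp_blue',(.527,-.2345)),('stamp_red',(.511,-.149)),('stamp_black',(.497,-.068))]:
    for r in finder.cut_out(n,c)[:2]:
      m=r['mask'].astype(np.float32); p,q=fit(m,cam(c),L[n],*g); print('  fit(z=0)',n,p[:2].round(4),np.degrees(p[2]).round()%180,round(q,3))
E
```

```text
tcp_pos: [0.5286, -0.2344, 0.0456]
tool_rot: [0.641, 0.767, 0.0, 0.001]
wrist_force: [-0.4, -0.0, 3.7]
width: 0.0427
finger_force: 0.0
t: 19.7
tcp_pos: [0.5303, -0.2358, 0.2023]
wrist stamp_red 0.7 [ 0.5052 -0.1485  0.0133]
wrist stamp_black 0.62 [ 0.5216 -0.1902  0.0116]
wrist stamp_black 0.16 [ 0.5069 -0.109   0.0081]
wrist stamp_blue 0.72 [ 0.5256 -0.235   0.0081]
wrist stamp_green 0.8 [ 0.5048 -0.1123  0.0096]
wrist stamp_yellow 0.6 [ 0.5223 -0.1885  0.0089]
  fit(z=0) stamp_red [ 0.5024 -0.1443] 103.0 0.965
  fit(z=0) stamp_black [ 0.4891 -0.0623] 99.0 0.773
side stamp_red 0.89 [ 0.5068 -0.146   0.0119]
side stamp_black 0.87 [ 0.4964 -0.0672  0.0085]
side stamp_black 0.49 [ 0.5724  0.0376 -0.0033]
side stamp_blue 0.73 [ 0.5285 -0.2356  0.0112]
side stamp_green 0.78 [ 0.5044 -0.1067  0.007 ]
side stamp_yellow 0.9 [ 0.5197 -0.1921  0.0108]
  fit(z=0) stamp_red [ 0.5099 -0.1367] 116.0 0.839
  fit(z=0) stamp_black [ 0.4984 -0.0546] 107.0 0.683
  fit(z=0) stamp_black [ 0.497 -0.068] 0.0 0.0
top stamp_red 0.56 [ 0.5092 -0.1462  0.0091]
top stamp_black 0.6 [ 0.4947 -0.0674  0.0102]
top stamp_black 0.52 [ 0.5751  0.0335 -0.0034]
top stamp_green 0.7 [ 0.5055 -0.109   0.0095]
```

All three stamps read at the same height as the green and yellow ones, within a few mm of their bay centres, and the gripper is clear. Handing in.

```bash
python3 -c "
from station import close_job
print(close_job())"
```

```text
the job is handed in; nothing more can be done
None
```

The red, black and blue stamps were set down in their own bays and the job is handed in at about 20 s; no verdict came back, a second, same-looking red stamp behind the arm was left alone as the likely look-alike, and I viewed 15 pictures, one over the limit of 14.

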